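# Press the maker's mark into the clamped settee

### The job

Take the marking punch from its stand and press it squarely into the middle of the pale inset in the seat of the clamped miniature settee, with an even force of about 13 N held for a second or so after the soft inset has sunk as far as it goes; never bear down hard. Lift the punch straight off so that it does not drag across the seat, and put it back upright in its stand, leaving the other pieces alone.

Things in the scene. Friction and masses are not known exactly. Their poses are not given: they have to be found in the camera images.
- punch_center (a point): Upright marking punch, 110 mm tall, 0.15 kg. Point on its axis half-way up, 55 mm above the tip; z up along it, x and y square to its flats. From the tip up: 30 mm round steel shank, 12 mm thick; 6 mm of brass collar, 26 mm square, which rests on the stand; 74 mm of blue handle, 24 mm square. Grip the handle across two flats, 65 to 80 mm above the tip, at about 40 N so that it does not slip.
- punch_tip (a point): Centre of the punch's flat lower end, 10 mm in diameter; z points up along the punch. In the stand it is 10 mm above the work surface.
- stand: Fixed wooden block, 64 x 64 x 40 mm, origin at the centre of its underside, z up, sides along x and y. A 17 mm hole, 34 mm deep, opens in the middle of its top.
- stand_hole (a point): Centre of the mouth of the stand's hole, on the stand's top face, 40 mm above the work surface. The punch stands with its shank in the hole and its shoulder resting on the top, tip 30 mm below this point.
- clamp: Fixed cast-iron bench clamp, origin between its jaws on the work surface, x from its screw knob (end at -151 mm) to the fixed jaw (end at +90 mm); 100 mm wide, 64 mm high. It holds a rosewood settee (counts as part of it), 150 mm long in y, 62 mm deep; backrest at x = -28 mm, 38 mm above the seat; arms at y = -71 and 71 mm, 23 mm above the seat. Over 22 N splits the settee.
- mark (a point): On the vertical axis of the pale round inset, 22 mm in diameter, in the middle of the settee's seat, 84 mm above the work surface. True across, but the settee sits on packing: the real top of seat and inset is up to 12 mm below or above this point, find it by touch. The clamp's soft pads let the settee give downwards nearly 2 mm at 10 N; it springs back.
- inset (a joint): How far the inset has been pressed below the seat's top, in m: 0 flush, 0.0025 as far as it goes. It sinks slowly, about 1.5 mm/s at 12 N, and stays where it is left. A good mark needs 9 to 17 N, still kept up when the inset is down.
- highchair: Yellow miniature highchair, about 48 x 48 x 88 mm, loose, to be left alone. Origin at the centre of its underside.
- cabinet: Miniature curio cabinet with glass front, about 49 x 74 x 112 mm, loose, to be left alone. Origin at the centre of its underside.
- sandstick: Aluminium sanding stick, 120 x 18 x 7 mm, lying along its x, loose, to be left alone. Origin at the centre of its underside.

How it is judged (in metres and radians):
On the way, in this order (a step that is already met when the one before it is completed fails the run):
1. the punch, square and on the inset's middle, is pressed with an even force of 9 to 17 N for 0.6 s while the inset is fully down (value of joint inset above 0.0021 m and contact force between punch and clamp between 9 and 17 N and horizontal distance between punch_tip and mark below 0.005 m and angle between punch_tip's own z axis and vertical below 0.09 rad), for 0.6 s.
2. the punch is lifted clear of the settee (contact force between punch and clamp below 0.2 N and z of punch_tip in the frame of mark above 0.02 m), for 0.1 s.
At the end, for the whole second after the job is handed in: The inset is pressed at least 2.1 mm deep and the punch stands upright (within 5 degrees) at rest in its stand, its tip within 5 mm of the hole's axis and its shoulder on the stand (tip at least 27 mm below the mouth), released (value of joint inset above 0.0021 m and horizontal distance between punch_tip and stand_hole below 0.005 m and z of punch_tip in the frame of stand_hole below -0.027 m and angle between punch_tip's own z axis and vertical below 0.09 rad and linear speed of punch below 0.02 m/s); the robot touches nothing.
It fails at once if the punch presses on the settee or clamp with more than 22 N (contact force between punch and clamp above 22 N).
It fails at once if the punch bears on the settee or clamp (over 1.5 N) with its tip more than 6 mm off the inset's middle, or slides that far (contact force between punch and clamp above 1.5 N and horizontal distance between punch_tip and mark above 0.006 m).
It fails at once if the punch leans more than 0.12 rad while it presses (contact force between punch and clamp above 3 N and angle between punch_tip's own z axis and vertical above 0.12 rad).
It fails at once if the robot itself pushes on the clamp or settee with more than 5 N (contact force between any of the fingers, the arm and clamp above 5 N).
It fails at once if the highchair, the cabinet or the sanding stick is moved by more than 15 mm (distance of any of highchair, cabinet, sandstick from where it was at the start of the episode above 0.015 m).
It also fails if it takes over 69 s, if anything falls off the work surface, if the arm or the gripper's body presses on something with over 40 N, if the wrist force passes 120 N, or if a joint passes its speed limit or range.

### The arm

A 6-joint arm with a two-finger parallel gripper is mounted at the origin on the work surface. World frame = base frame: x ahead of the robot, y to its left, z up, the work surface at z = 0. Lengths are in mm, angles in rad, forces in N, time in s.
With the tool pointing down it reaches from about 350 to 950 mm from the base axis. Payload 17.4 kg.
Tool frame: the origin (TCP) lies between the finger pads; the fingertips stand 19 mm ahead of it and the grasp point (between the pads) is the TCP; z points along the fingers, y is the direction in which the jaws open and shut (so a half turn about z gives the same grasp; the last joint's range is limited). The gripper opens to 93 mm and grips with 3 to 60 N. Pads are 15 mm wide; open, the fingers measure 128 mm over their backs; the gripper's body (75 mm by 188 mm) begins 65 mm behind the grasp point.
Start: joints at [1.151, 0.116, 1.442, -0, 1.584, -0.038], TCP at [251.508, 626.4, 237.646] pointing down, gripper open.
Joint ranges: [-2.83, 2.83], [-0.83, 2.19], [0.07, 2.5], [-1.14, 4.28], [0.01, 3], [-2.97, 2.97]. Speed limits (rad/s): [1.89, 1.89, 2.22, 3.14, 3.14, 3.14].

### API

Orientations are given as a unit quaternion [w, x, y, z].
In Python, from plant import sensors, cams, ticket gives the robot as it stands.
- The arm moves only by the tool servo_tool, never from a script. Its argument "series" is a list of rows, each an object with "translation": the shift along the tool's x, y, z normalised to -1 to 1, where 1 is 500 mm, a list of three; "dr": the turn, a rotation vector about the tool's x, y, z normalised to -1 to 1, where 1 is 1.5 rad, a list of three; "grip": the opening, from -1 (shut) to 1 (fully open), so that 0 is half open. A call has 1 to 10 rows; each row is the pose to reach, as a shift and turn from the pose commanded when the call began, along the tool's axes at that moment; what a row does not reach only later rows make up. A row lasts 1/8 s, in which the tool goes at most 62.5 mm and 10.7 degrees, less where a joint would pass 70% of its speed; a pose out of reach is approached as far as the arm can. A call with a number of a shift or a turn outside -1 to 1 is refused whole. A call with a gripper value outside its range is refused whole. The fingers move at their own pace and stop on an object; "grip_force" is the grip in N (left out, the last holds). Time passes only in rows, so rows that repeat a pose let the fingers close. It gives the time, the measured TCP pose, the force and the opening at its end, in the units of the state.
- sensors.read_state(): the state, without advancing time (a new reading comes with each control period).
- cams.snapshot(name): name is "scene" or "top" or "wrist"; returns (picture, depth): 480x640x3 uint8, red, green, blue; 480x640 float32, mm along the optical axis (not along the pixel's ray), 0 where there is no reading.
- cams.camera_params(name): a dict with "camera_matrix" (3x3 intrinsics, pixels), "dist" ([k1, k2, p1, p2, k3] as OpenCV has them; the pictures are not rectified), "xyz" and "rotation" of the camera in the world. Camera axes: x right, y up, looking along -z (the intrinsics and any distortion apply to the point x, -y, -z); pixel columns grow to the right and rows downward; lengths in mm; the calibration is good to about 2 mm. A picture is of the moment at which its call begins: read the wrist's pose just before it. camera_params takes no time and is no camera call; for the wrist camera it gives the pose at the moment of the call.
- ticket.hand_in(): hands the job in, once; it reports no verdict.
The state is a dict: "t": time; "joint_positions": joint angles; "joint_vel": joint speeds; "joint_torque": joint torques, N m; "ee_pos": TCP position; "tool_rot": TCP orientation; "force": force on the tool from outside, world axes, zero at the start; "wrist_torque": the same for the moment, N m; "grip_width": finger opening in mm.
Only numpy, scipy, OpenCV 4.12 (cv2) and the standard library are available. Lean on these libraries where they do the work, as an engineer would, in place of code of your own. Each camera call takes 0.05 s, during which the arm holds its last target. There are 200 camera calls.

## Working session

There is one attempt and no reset: what is moved stays moved. The work goes in short steps, Python scripts to look and compute and a tool call to move; the robot and the scene stay as the last step left them, time stands still between calls to the robot, and variables do not carry over. Pictures are saved under pics/ and viewed, about 8 in all and at most 12, crops included, and the job is handed in when it is done.

Besides the shell and the picture viewer there is one more tool, called as a command line: name --argument value ..., lists and objects as JSON in quotes. servo_tool: Moves the arm, as the interface text tells. Its arguments: {"type":"object","properties":{"series":{"type":"array"},"grip_force":{"type":"number"}},"required":["series"]}

```bash
ls; mkdir -p pics
cat > h.py <<'E'
import numpy as np, cv2
from plant import sensors, cams, ticket
from scipy.spatial.transform import Rotation as R
def snap(n,f):
    p=cams.camera_params(n); im,d=cams.snapshot(n)
    cv2.imwrite(f'pics/{f}.png',im[:,:,::-1]); np.savez(f'pics/{f}.npz',d=d,**{k:np.array(v) for k,v in p.items()})
    return im,d,p
def rot(r):
    r=np.array(r,float)
    return r if r.shape==(3,3) else R.from_quat(r,scalar_first=True).as_matrix()
def px(f,uvs,z=None):
    q=np.load(f'pics/{f}.npz'); out=[]
    for u,v in uvs:
        x,y=cv2.undistortPoints(np.array([[[u,v]]],float),q['camera_matrix'],q['dist'])[0,0]
        ray=rot(q['rotation'])@np.array([x,-y,-1]); 
        s=(q['d'][int(round(v)),int(round(u))] if z is None else (z-q['xyz'][2])/ray[2])
        out.append(q['xyz']+s*ray)
    return np.round(out,1)
E
python3 - <<'E'
from h import *
print(sensors.read_state())
for n in('scene','top'):
    im,d,p=snap(n,n+'0'); print(p['xyz'],p['rotation'],p['dist'],p['camera_matrix'])
E
```

```text
pics
{'t': 0.0, 'joint_positions': array([ 1.15119845e+00,  1.16484886e-01,  1.44226939e+00, -5.38334527e-06,
        1.58401319e+00, -3.77903807e-02]), 'joint_vel': array([ 0.00178717,  0.00175253,  0.00079834, -0.0012082 ,  0.00121292,
       -0.00082774]), 'joint_torque': array([-1.57617880e-03, -7.21298146e+01, -6.22588491e+01,  7.79031264e-02,
        2.41405971e-02, -6.14836472e-05]), 'ee_pos': array([251.43069864, 626.22115998, 236.90335201]), 'tool_rot': array([-1.30547728e-04,  1.89746305e-01,  9.81832977e-01, -5.72725194e-04]), 'force': array([-0.10805582, -0.09519498,  0.39288694]), 'wrist_torque': array([ 0.00652253, -0.05366643, -0.05650617]), 'grip_width': 92.96540851435654}
[898.64272341 547.21308261 851.07421723] [0.21761701 0.08733071 0.33442495 0.91278483] [-0.03821549  0.          0.          0.          0.        ] [[595.46488828   0.         334.77226742]
 [  0.         595.46488828 237.33909993]
 [  0.           0.           1.        ]]
[451.01649352 -29.7891859  932.6963196 ] [ 0.7102776   0.05231281 -0.05566276 -0.69976479] [0.03549445 0.         0.         0.         0.        ] [[506.60658908   0.         316.57719343]
 [  0.         506.60658908 236.39277229]
 [  0.           0.           1.        ]]
```

View pics/top0.png

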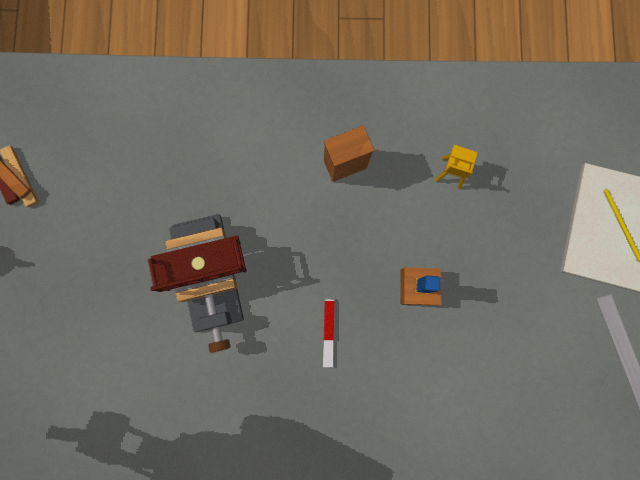

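View pics/scene0.png

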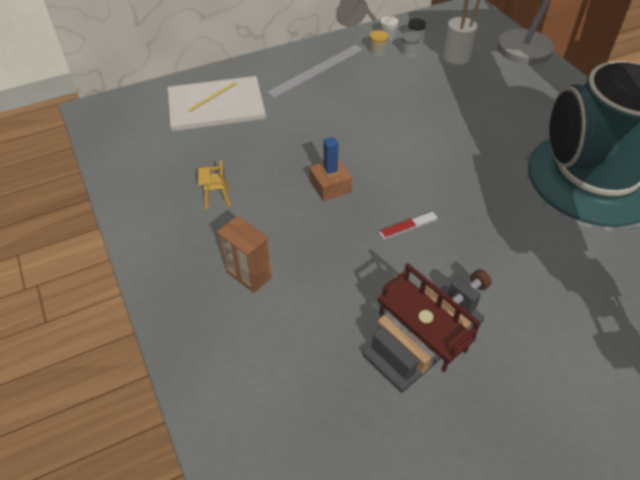

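Run:
```python
from h import *
q=np.load('pics/top0.npz')
print('inset depth',px('top0',[(198,263),(190,263),(200,270)]))
print('inset z84',px('top0',[(198,263)],84))
print('inset scene',px('scene0',[(426,317)],84),px('scene0',[(426,317)]))
print('stand', px('top0',[(410,300),(410,275)]),'punchtop',px('top0',[(431,284)]))
print('settee back ends/ edge',px('top0',[(149,262),(153,291),(245,269),(239,237),(218,346),(201,224)]))
print('cab,chair,stick',px('top0',[(350,142),(462,155),(329,305),(329,360)]))
im=cv2.imread('pics/top0.png')
a=cv2.resize(im[205:365,130:260],None,fx=3.7,fy=3.7,interpolation=cv2.INTER_CUBIC)[:592]
b=cv2.resize(im[255:315,390:450],None,fx=6,fy=6,interpolation=cv2.INTER_CUBIC)
c=np.zeros((592,800,3),np.uint8); a=a[:592,:440]; c[:a.shape[0],:a.shape[1]]=a; c[:360,440:800]=b; cv2.imwrite('pics/c1.png',c)
# scene punch
print(px('scene0',[(330,142),(326,150),(331,189)]))
```

```text
inset depth [[534.4 167.   75.8]
 [540.  195.1  16.3]
 [522.5 162.6  77.8]]
inset z84 [[533.6 165.2  84. ]]
inset scene [[539.4 174.3  84. ]] [[534.7 169.4  73.9]]
stand [[ 478.6 -198.1   39.1]
 [ 522.1 -198.3   41.7]] punchtop [[ 502.1 -216.8  119.7]]
settee back ends/ edge [[532.5 241.2 100.8]
 [489.5 263.1   0.8]
 [525.8  88.   71.1]
 [590.8 110.4   3.9]
 [396.7 129.7  61.3]
 [604.7 169.5  57.5]]
cab,chair,stick [[ 738.2  -86.6  115.2]
 [ 733.3 -287.4   69.3]
 [ 468.4  -57.5    6.9]
 [ 371.7  -58.4    7.9]]
[[ 504.3 -220.3  115.1]
 [ 517.  -211.8  106.9]
 [ 518.5 -186.3   27.1]]
```

View pics/c1.png

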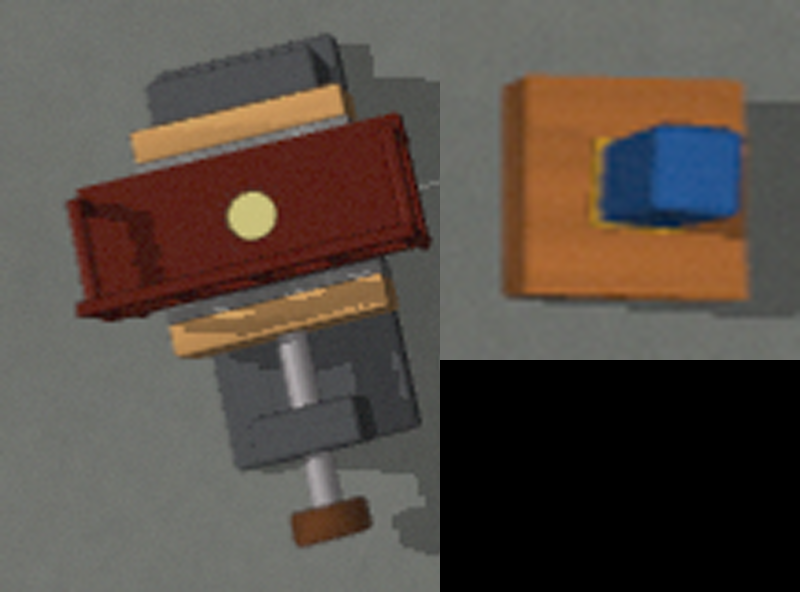

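Run:
```python
from h import *
f=lambda L:[(390+(u-440)/6,255+v/6) for u,v in L]
s=px('top0',f([(525,77),(745,80),(748,298),(522,297)]),40); print(s,s.mean(0))
t=px('top0',f([(657,127),(741,128),(741,212),(652,210)]),120); print(t,t.mean(0))
for a in(s,t):
    e=[a[1]-a[0],a[2]-a[3],]; print([np.degrees(np.arctan2(v[1],v[0])) for v in e],[np.degrees(np.arctan2(*(a[i]-a[j])[[1,0]])) for i,j in((0,3),(1,2))])
S=sensors.read_state(); T=rot(S['tool_rot']); print(T)
for tgt in([502,-217,260],):
    print(T.T@(np.array(tgt)-S['ee_pos'])/500)
p=cams.camera_params('wrist'); print(T.T@(p['xyz']-S['ee_pos']), T.T@rot(p['rotation']))
```

```text
[[ 534.8 -188.5   40. ]
 [ 534.9 -253.1   40. ]
 [ 471.4 -252.4   40. ]
 [ 470.6 -186.8   40. ]] [ 502.925 -220.2     40.   ]
[[ 514.4 -209.3  120. ]
 [ 514.5 -231.7  120. ]
 [ 492.2 -231.1  120. ]
 [ 492.4 -207.5  120. ]] [ 503.375 -219.9    120.   ]
[np.float64(-89.91130691370302), np.float64(-89.30130561701658)] [np.float64(-1.5168235077612149), np.float64(-0.6315814357735668)]
[np.float64(-89.74421696926068), np.float64(-90.4855458300081)] [np.float64(-4.677417858881779), np.float64(-1.5412186437238704)]
[[-9.27995811e-01  3.72590367e-01 -4.39781527e-04]
 [ 3.72590623e-01  9.27995306e-01 -9.69398407e-04]
 [ 4.69266845e-05 -1.06345613e-03 -9.99999433e-01]]
[-1.09339196 -1.37839621 -0.04463406]
[ 8.01059484e+01  1.42918057e-01 -1.48099584e+02] [[ 2.11744138e-04  9.58087643e-01  2.86475171e-01]
 [ 9.99999684e-01  1.68169664e-05 -7.95378525e-04]
 [-7.66859979e-04  2.86475248e-01 -9.58087336e-01]]
```

servo_tool --series '[{"translation":[-0.77,-0.97,-0.03],"dr":[0,0,0.79],"grip":1},{"translation":[-0.77,-0.97,-0.03],"dr":[0,0,0.79],"grip":1},{"translation":[-0.77,-0.97,-0.03],"dr":[0,0,0.79],"grip":1},{"translation":[-0.77,-0.97,-0.03],"dr":[0,0,0.79],"grip":1},{"translation":[-0.77,-0.97,-0.03],"dr":[0,0,0.79],"grip":1},{"translation":[-0.77,-0.97,-0.03],"dr":[0,0,0.79],"grip":1},{"translation":[-0.77,-0.97,-0.03],"dr":[0,0,0.79],"grip":1},{"translation":[-0.77,-0.97,-0.03],"dr":[0,0,0.79],"grip":1},{"translation":[-0.77,-0.97,-0.03],"dr":[0,0,0.79],"grip":1},{"translation":[-0.77,-0.97,-0.03],"dr":[0,0,0.79],"grip":1}]'

```text
t: 1.35
ee_pos: [428.1, 30.7, 252.7]
tool_rot: [0.0, 0.706, 0.708, 0.0]
force: [1.3, 1.5, -0.3]
grip_width: 92.5
```

servo_tool --series '[{"translation":[-0.504,0.15,0],"dr":[0,0,0],"grip":1},{"translation":[-0.504,0.15,0],"dr":[0,0,0],"grip":1},{"translation":[-0.504,0.15,0],"dr":[0,0,0],"grip":1},{"translation":[-0.504,0.15,0],"dr":[0,0,0],"grip":1},{"translation":[-0.504,0.15,0],"dr":[0,0,0],"grip":1},{"translation":[-0.504,0.15,0],"dr":[0,0,0],"grip":1},{"translation":[-0.504,0.15,0],"dr":[0,0,0],"grip":1}]'

```text
t: 2.22
ee_pos: [503.9, -217.6, 252.8]
tool_rot: [0.0, 0.705, 0.709, 0.0]
force: [-0.5, 0.4, 0.7]
grip_width: 93.2
```

Run:
```python
from h import *
S=sensors.read_state(); print(S['ee_pos'],S['tool_rot'],S['force'],S['joint_positions'])
snap('wrist','w1')
```

```text
[ 503.94049975 -217.56922562  252.81863959] [3.05547527e-05 7.05324159e-01 7.08884910e-01 1.19812793e-04] [-0.47022742  0.43913193  0.74834444] [-4.54142380e-01 -1.63729268e-01  1.69203328e+00  2.07250525e-04
  1.61315344e+00 -4.59169258e-01]
```

View pics/w1.png

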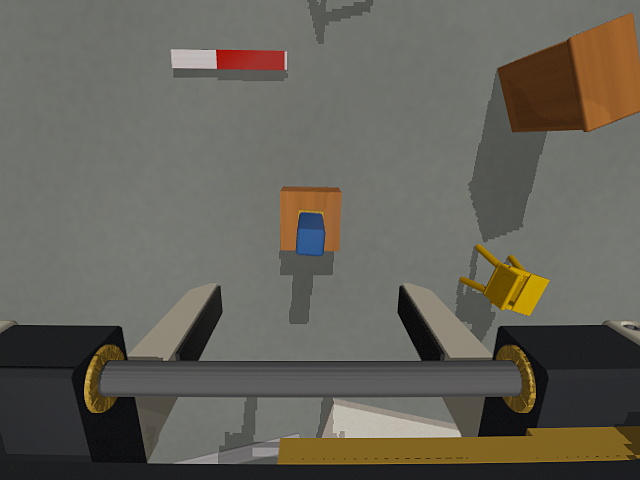

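Run:
```python
from h import *
f='w1'
print(px(f,[(311,244)]), px(f,[(310.5,241.5)],120), px(f,[(297,252),(325,254),(324,230),(299,229)],120))
s=px(f,[(281,192),(341,192),(340,250),(281,250)],40);print(s,s.mean(0))
im=cv2.imread('pics/w1.png')
cv2.imwrite('pics/c2.png',cv2.resize(im[175:275,260:360],None,fx=6,fy=6,interpolation=cv2.INTER_CUBIC))
```

```text
[[ 505.2 -221.1  121. ]] [[ 504.8 -219.2  120. ]] [[ 493.3 -228.5  120. ]
 [ 517.2 -230.2  120. ]
 [ 516.  -209.1  120. ]
 [ 495.1 -208.3  120. ]]
[[ 474.1 -189.    40. ]
 [ 536.6 -188.6   40. ]
 [ 537.4 -252.    40. ]
 [ 473.  -252.3   40. ]] [ 505.275 -220.475   40.   ]
```

View pics/c2.png

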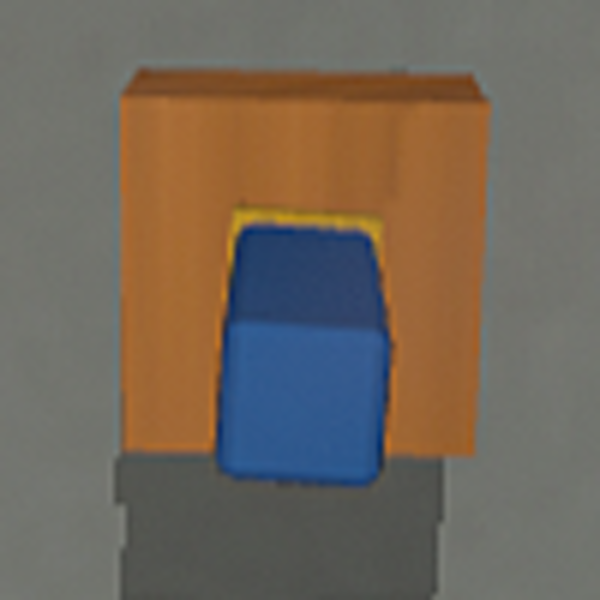

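servo_tool --series '[{"translation":[-0.002,0.001,0.1],"dr":[0,0,0.039],"grip":1},{"translation":[-0.002,0.001,0.2],"dr":[0,0,0.039],"grip":1},{"translation":[-0.002,0.001,0.28],"dr":[0,0,0.039],"grip":1},{"translation":[-0.002,0.001,0.34],"dr":[0,0,0.039],"grip":1},{"translation":[-0.002,0.001,0.34],"dr":[0,0,0.039],"grip":1},{"translation":[-0.002,0.001,0.34],"dr":[0,0,0.039],"grip":0.2}]'

```text
t: 3.02
ee_pos: [505.2, -219.5, 84.4]
tool_rot: [0.001, 0.726, 0.688, 0.0]
force: [0.1, 0.3, 0.7]
grip_width: 87.2
```

servo_tool --series '[{"translation":[0,0,0],"dr":[0,0,0],"grip":-0.3},{"translation":[0,0,0],"dr":[0,0,0],"grip":-0.5},{"translation":[0,0,0],"dr":[0,0,0],"grip":-1},{"translation":[0,0,0],"dr":[0,0,0],"grip":-1},{"translation":[0,0,0],"dr":[0,0,0],"grip":-1},{"translation":[0,0,0],"dr":[0,0,0],"grip":-1}]' --grip_force 40

```text
t: 3.78
ee_pos: [504.6, -219.8, 82.6]
tool_rot: [-0.0, 0.726, 0.688, 0.0]
force: [-0.3, -0.1, 0.5]
grip_width: 27.7
```

Run:
```python
from h import *
S=sensors.read_state(); print(S['t'],S['ee_pos'],S['tool_rot'],S['force'],S['grip_width'],S['wrist_torque'])
```

```text
3.775 [ 504.58487997 -219.80730341   82.60370561] [-5.47498535e-05  7.26111190e-01  6.87577295e-01  2.40869480e-07] [-0.29808276 -0.14204752  0.48836303] 27.696119358608073 [-0.0456347   0.0867675   0.04068446]
```

servo_tool --series '[{"translation":[0,0,0],"dr":[0,0,0],"grip":-1},{"translation":[0,0,0],"dr":[0,0,0],"grip":-1},{"translation":[0,0,0],"dr":[0,0,0],"grip":-1}]'

```text
t: 4.15
ee_pos: [504.6, -219.8, 82.6]
tool_rot: [-0.0, 0.726, 0.688, -0.0]
force: [-0.2, -0.3, 0.6]
grip_width: 23.9
```

servo_tool --series '[{"translation":[0,0,-0.03],"dr":[0,0,0],"grip":-1},{"translation":[0,0,-0.08],"dr":[0,0,0],"grip":-1},{"translation":[0,0,-0.18],"dr":[0,0,0],"grip":-1},{"translation":[0,0,-0.28],"dr":[0,0,0],"grip":-1},{"translation":[0.08,0,-0.315],"dr":[0,0,0],"grip":-1},{"translation":[0.18,0,-0.315],"dr":[0,0,0],"grip":-1},{"translation":[0.28,0,-0.315],"dr":[0,0,0],"grip":-1},{"translation":[0.38,0.018,-0.315],"dr":[0,0,0],"grip":-1},{"translation":[0.46,0.018,-0.315],"dr":[0,0,0],"grip":-1},{"translation":[0.56,0.018,-0.315],"dr":[0,0,0],"grip":-1}]'

```text
t: 5.4
ee_pos: [528.7, 60.5, 241.3]
tool_rot: [0.0, 0.726, 0.687, 0.0]
force: [0.4, -0.5, -2.0]
grip_width: 24.2
```

servo_tool --series '[{"translation":[0.1,0,0],"dr":[0,0,0],"grip":-1},{"translation":[0.18,0,0],"dr":[0,0,0],"grip":-1},{"translation":[0.216,0,0],"dr":[0,0,0],"grip":-1},{"translation":[0.216,0,0],"dr":[0,0,0],"grip":-1},{"translation":[0.216,0,0],"dr":[0,0,0],"grip":-1}]'

```text
t: 6.02
ee_pos: [534.8, 166.2, 240.4]
tool_rot: [0.0, 0.726, 0.687, -0.0]
force: [0.6, 0.3, -1.7]
grip_width: 24.4
```

Run:
```python
from h import *
S=sensors.read_state(); print(S['ee_pos'],S['tool_rot'],S['force'],S['wrist_torque'])
im,d,p=snap('wrist','w2')
cv2.imwrite('pics/c3.png',cv2.resize(im[120:360,170:470,::-1],None,fx=2.5,fy=2.5,interpolation=cv2.INTER_CUBIC))
```

```text
[534.75124308 166.18727597 240.38878252] [ 1.38893455e-04  7.26315362e-01  6.87361601e-01 -6.79998902e-05] [ 0.57071774  0.32569372 -1.69604938] [-0.02728707  0.11349774  0.03052959]
```

View pics/c3.png

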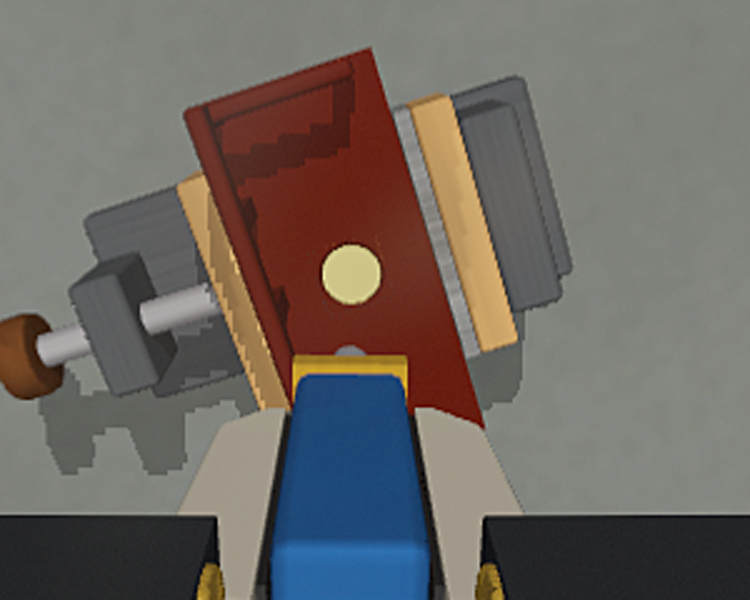

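Run:
```python
from h import *
f='w2'; c=lambda u,v:(170+u/2.5,120+v/2.5)
print('inset depth',px(f,[c(351,274),c(340,265),c(362,283)]))
for z in(74,76,84): print(z,px(f,[c(351,274)],z))
print('diam', px(f,[c(322,274),c(381,274),c(351,244),c(351,304)],76))
zt=240.4-72.6
print('collar edge lower z',px(f,[c(292,357),c(407,356)],zt+30),'top edge',px(f,[c(295,377),c(407,376)],zt+36), px(f,[c(350,366)]))
print('tip', px(f,[c(350,347)],zt))
q=np.load('pics/w2.npz'); d=q['d']; print(d[225:236:5,300:322:5], q['xyz'])
# seat plane from several
print(px(f,[c(300,230),c(400,340),c(330,200),c(420,390)]))
```

```text
inset depth [[535.6 167.1  77.4]
 [531.7 170.9  77.7]
 [539.5 163.5  77.7]]
74 [[535.6 166.3  74. ]]
76 [[535.6 166.8  76. ]]
84 [[535.7 168.8  84. ]]
diam [[524.8 167.4  76. ]
 [546.7 166.2  76. ]
 [536.2 178.1  76. ]
 [535.  155.2  76. ]]
collar edge lower z [[522.2 178.6 197.8]
 [549.  177.4 197.8]] top edge [[523.  175.8 203.8]
 [548.5 174.7 203.8]] [[535.7 178.1 204.4]]
tip [[535.3 169.9 167.8]]
[[319.51788 317.73218 318.1514  319.41498 319.6043 ]
 [319.7747  320.60056 320.72147 320.90454 320.398  ]
 [323.84653 323.00214 319.68008 321.93707 322.36194]] [539.20504322 246.32435    388.47423957]
[[518.  184.8  78.1]
 [552.7 140.7  78.5]
 [529.6 195.2  78.4]
 [559.6 119.8  77.9]]
```

servo_tool --series '[{"translation":[0.002,0.001,0.06],"dr":[0,0,0],"grip":-1},{"translation":[0.002,0.001,0.12],"dr":[0,0,0],"grip":-1},{"translation":[0.002,0.001,0.15],"dr":[0,0,0],"grip":-1},{"translation":[0.002,0.001,0.16],"dr":[0,0,0],"grip":-1},{"translation":[0.002,0.001,0.16],"dr":[0,0,0],"grip":-1},{"translation":[0.002,0.001,0.16],"dr":[0,0,0],"grip":-1}]'

```text
t: 6.82
ee_pos: [535.7, 168.1, 161.3]
tool_rot: [0.0, 0.726, 0.688, 0.001]
force: [-0.4, 0.3, -2.0]
grip_width: 24.0
```

Run:
```python
from h import *
S=sensors.read_state(); print(S['ee_pos'],S['tool_rot'],S['force'],S['wrist_torque'])
im,d,p=snap('wrist','w3')
cv2.imwrite('pics/c4.png',cv2.resize(im[180:340,210:410,::-1],None,fx=3.5,fy=3.5,interpolation=cv2.INTER_CUBIC))
```

```text
[535.66331757 168.14429816 161.26629783] [3.47623337e-04 7.26118074e-01 6.87569653e-01 6.27581028e-04] [-0.40412606  0.34444154 -2.02797925] [-0.09378845  0.02750867  0.01537467]
```

View pics/c4.png

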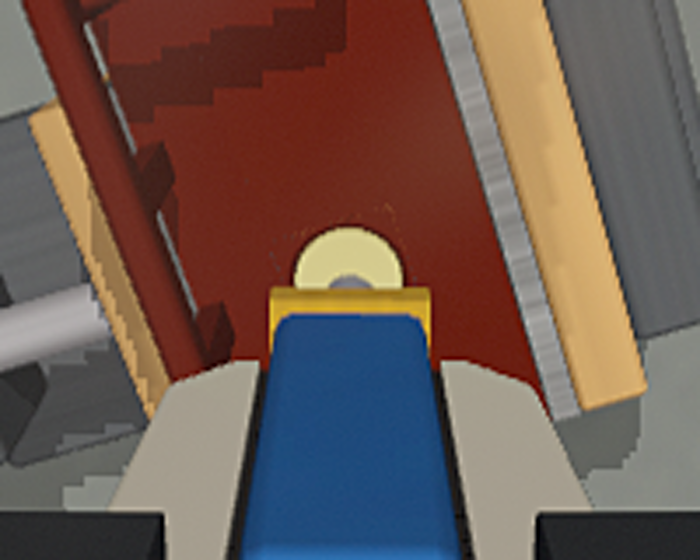

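Run:
```python
from h import *
f='w3'; c=lambda u,v:(210+u/3.5,180+v/3.5)
print('inset edges',px(f,[c(349,227),c(294,280),c(404,280)],77.7))
zt=161.0-72.6
print('shank edge z=tip',px(f,[c(350,274)],zt),px(f,[c(350,274)],zt+5),'collar',px(f,[c(271,290),c(430,290)],zt+30),px(f,[c(271,290),c(430,290)],zt+36))
```

```text
inset edges [[536.4 178.4  77.7]
 [524.7 167.8  77.7]
 [546.9 166.6  77.7]]
shank edge z=tip [[536.3 172.2  88.4]] [[536.4 173.9  93.4]] collar [[523.4 180.4 118.4]
 [550.  179.  118.4]] [[524.  182.5 124.4]
 [549.6 181.1 124.4]]
```

servo_tool --series '[{"translation":[0,-0.001,0.008],"dr":[0,0,0],"grip":-1},{"translation":[0,-0.001,0.013],"dr":[0,0,0],"grip":-1},{"translation":[0,-0.001,0.016],"dr":[0,0,0],"grip":-1},{"translation":[0,-0.001,0.016],"dr":[0,0,0],"grip":-1},{"translation":[0,-0.001,0.016],"dr":[0,0,0],"grip":-1},{"translation":[0,-0.001,0.016],"dr":[0,0,0],"grip":-1}]'

```text
t: 7.62
ee_pos: [534.8, 168.1, 152.3]
tool_rot: [0.0, 0.726, 0.688, 0.0]
force: [0.5, -0.3, -0.7]
grip_width: 24.0
```

servo_tool --series '[{"translation":[0,0,0.001],"dr":[0,0,0],"grip":-1},{"translation":[0,0,0.002],"dr":[0,0,0],"grip":-1},{"translation":[0,0,0.002],"dr":[0,0,0],"grip":-1}]'

```text
t: 8.0
ee_pos: [534.7, 168.1, 151.1]
tool_rot: [-0.0, 0.726, 0.688, -0.0]
force: [0.0, 0.6, -2.4]
grip_width: 24.0
```

servo_tool --series '[{"translation":[0,0,0.001],"dr":[0,0,0],"grip":-1},{"translation":[0,0,0.002],"dr":[0,0,0],"grip":-1},{"translation":[0,0,0.002],"dr":[0,0,0],"grip":-1}]'

```text
t: 8.38
ee_pos: [534.8, 168.1, 150.1]
tool_rot: [-0.0, 0.726, 0.688, -0.0]
force: [-0.3, 0.0, -1.8]
grip_width: 23.6
```

servo_tool --series '[{"translation":[0,0,0.001],"dr":[0,0,0],"grip":-1},{"translation":[0,0,0.002],"dr":[0,0,0],"grip":-1},{"translation":[0,0,0.002],"dr":[0,0,0],"grip":-1}]'

```text
t: 8.75
ee_pos: [534.8, 168.1, 149.3]
tool_rot: [0.0, 0.726, 0.688, 0.0]
force: [-0.6, -1.7, -0.8]
grip_width: 23.8
```

servo_tool --series '[{"translation":[0,0,0.001],"dr":[0,0,0],"grip":-1},{"translation":[0,0,0.002],"dr":[0,0,0],"grip":-1},{"translation":[0,0,0.002],"dr":[0,0,0],"grip":-1}]'

```text
t: 9.12
ee_pos: [534.9, 168.1, 148.4]
tool_rot: [0.0, 0.726, 0.688, 0.0]
force: [-0.6, -0.1, 3.4]
grip_width: 23.6
```

servo_tool --series '[{"translation":[0,0,0.001],"dr":[0,0,0],"grip":-1},{"translation":[0,0,0.002],"dr":[0,0,0],"grip":-1},{"translation":[0,0,0.002],"dr":[0,0,0],"grip":-1}]'

```text
t: 9.5
ee_pos: [535.0, 168.1, 147.6]
tool_rot: [0.0, 0.726, 0.688, 0.0]
force: [-1.0, 0.2, 6.6]
grip_width: 23.8
```

servo_tool --series '[{"translation":[0,0,0.001],"dr":[0,0,0],"grip":-1},{"translation":[0,0,0.0015],"dr":[0,0,0],"grip":-1},{"translation":[0,0,0.0015],"dr":[0,0,0],"grip":-1}]'

```text
t: 9.88
ee_pos: [535.0, 168.2, 146.9]
tool_rot: [0.0, 0.726, 0.688, 0.0]
force: [-1.7, 1.0, 7.9]
grip_width: 23.9
```

servo_tool --series '[{"translation":[0,0,0.001],"dr":[0,0,0],"grip":-1},{"translation":[0,0,0.0016],"dr":[0,0,0],"grip":-1},{"translation":[0,0,0.0016],"dr":[0,0,0],"grip":-1}]'

```text
t: 10.25
ee_pos: [535.0, 168.2, 146.2]
tool_rot: [0.0, 0.726, 0.688, 0.0]
force: [-2.1, -0.6, 7.1]
grip_width: 24.2
```

servo_tool --series '[{"translation":[0,0,0.001],"dr":[0,0,0],"grip":-1},{"translation":[0,0,0.002],"dr":[0,0,0],"grip":-1},{"translation":[0,0,0.002],"dr":[0,0,0],"grip":-1}]'

```text
t: 10.62
ee_pos: [535.0, 168.2, 145.4]
tool_rot: [0.0, 0.726, 0.688, 0.0]
force: [-2.8, -0.5, 10.5]
grip_width: 23.9
```

servo_tool --series '[{"translation":[0,0,0],"dr":[0,0,0],"grip":-1},{"translation":[0,0,0],"dr":[0,0,0],"grip":-1},{"translation":[0,0,0],"dr":[0,0,0],"grip":-1}]'

```text
t: 11.0
ee_pos: [535.0, 168.2, 145.3]
tool_rot: [0.0, 0.726, 0.688, 0.0]
force: [-2.0, -1.0, 8.4]
grip_width: 23.6
```

servo_tool --series '[{"translation":[0,0,0.001],"dr":[0,0,0],"grip":-1},{"translation":[0,0,0.0014],"dr":[0,0,0],"grip":-1},{"translation":[0,0,0.0014],"dr":[0,0,0],"grip":-1}]'

```text
t: 11.38
ee_pos: [535.0, 168.2, 144.9]
tool_rot: [0.0, 0.726, 0.688, 0.001]
force: [-1.5, -1.2, 11.1]
grip_width: 23.8
```

servo_tool --series '[{"translation":[0,0,0],"dr":[0,0,0],"grip":-1},{"translation":[0,0,0],"dr":[0,0,0],"grip":-1},{"translation":[0,0,0],"dr":[0,0,0],"grip":-1}]'

```text
t: 11.75
ee_pos: [535.0, 168.2, 144.9]
tool_rot: [0.0, 0.726, 0.688, 0.001]
force: [-2.5, -0.8, 10.9]
grip_width: 24.1
```

servo_tool --series '[{"translation":[0,0,0.0004],"dr":[0,0,0],"grip":-1},{"translation":[0,0,0.0004],"dr":[0,0,0],"grip":-1},{"translation":[0,0,0.0004],"dr":[0,0,0],"grip":-1},{"translation":[0,0,0.0004],"dr":[0,0,0],"grip":-1}]'

```text
t: 12.25
ee_pos: [535.1, 168.2, 144.8]
tool_rot: [0.0, 0.726, 0.688, 0.001]
force: [-3.1, -1.1, 12.2]
grip_width: 23.8
```

Run:
```python
from h import *
S=sensors.read_state(); print(S['ee_pos'],S['tool_rot'],S['force'],S['wrist_torque'])
```

```text
[535.0613524  168.20517973 144.75248811] [2.76952503e-04 7.26097180e-01 6.87591819e-01 5.46623127e-04] [-3.05246141 -1.10842677 12.15990086] [-0.23941391  0.73009787 -0.05081287]
```

servo_tool --series '[{"translation":[0,0,0],"dr":[0,0,0],"grip":-1},{"translation":[0,0,0],"dr":[0,0,0],"grip":-1},{"translation":[0,0,0],"dr":[0,0,0],"grip":-1},{"translation":[0,0,0],"dr":[0,0,0],"grip":-1}]'

```text
t: 12.75
ee_pos: [535.1, 168.2, 144.7]
tool_rot: [0.0, 0.726, 0.688, 0.001]
force: [-2.2, -0.4, 11.8]
grip_width: 24.1
```

servo_tool --series '[{"translation":[0,0,0],"dr":[0,0,0],"grip":-1},{"translation":[0,0,0],"dr":[0,0,0],"grip":-1},{"translation":[0,0,0],"dr":[0,0,0],"grip":-1},{"translation":[0,0,0],"dr":[0,0,0],"grip":-1}]'

```text
t: 13.25
ee_pos: [535.1, 168.2, 144.7]
tool_rot: [0.0, 0.726, 0.688, 0.001]
force: [-3.3, 0.2, 11.0]
grip_width: 23.9
```

servo_tool --series '[{"translation":[0,0,0.0002],"dr":[0,0,0],"grip":-1},{"translation":[0,0,0.0002],"dr":[0,0,0],"grip":-1},{"translation":[0,0,0.0002],"dr":[0,0,0],"grip":-1},{"translation":[0,0,0.0002],"dr":[0,0,0],"grip":-1},{"translation":[0,0,0.0002],"dr":[0,0,0],"grip":-1},{"translation":[0,0,0.0002],"dr":[0,0,0],"grip":-1}]'

```text
t: 14.0
ee_pos: [535.1, 168.2, 144.7]
tool_rot: [0.0, 0.726, 0.688, 0.001]
force: [-2.7, -0.6, 11.8]
grip_width: 24.1
```

servo_tool --series '[{"translation":[0,0,-0.004],"dr":[0,0,0],"grip":-1},{"translation":[0,0,-0.01],"dr":[0,0,0],"grip":-1},{"translation":[0,0,-0.02],"dr":[0,0,0],"grip":-1},{"translation":[0,0,-0.06],"dr":[0,0,0],"grip":-1},{"translation":[0,0,-0.14],"dr":[0,0,0],"grip":-1},{"translation":[0,0,-0.19],"dr":[0,0,0],"grip":-1},{"translation":[0,0,-0.19],"dr":[0,0,0],"grip":-1},{"translation":[0,0,-0.19],"dr":[0,0,0],"grip":-1}]'

```text
t: 15.0
ee_pos: [534.5, 168.0, 237.8]
tool_rot: [-0.0, 0.726, 0.688, -0.0]
force: [0.4, 0.6, -1.8]
grip_width: 24.1
```

Run:
```python
from h import *
S=sensors.read_state(); print(S['ee_pos'],S['tool_rot'],S['force'],S['wrist_torque'])
im,d,p=snap('wrist','w4')
cv2.imwrite('pics/c5.png',cv2.resize(im[200:360,230:400,::-1],None,fx=3.5,fy=3.5,interpolation=cv2.INTER_CUBIC))
f='w4'
```

```text
[534.52677522 168.02534203 237.77984705] [-1.98992101e-04  7.26113210e-01  6.87575019e-01 -4.01216968e-04] [ 0.44797834  0.55484601 -1.76258926] [-0.08832334  0.06796259 -0.01719735]
```

View pics/c5.png

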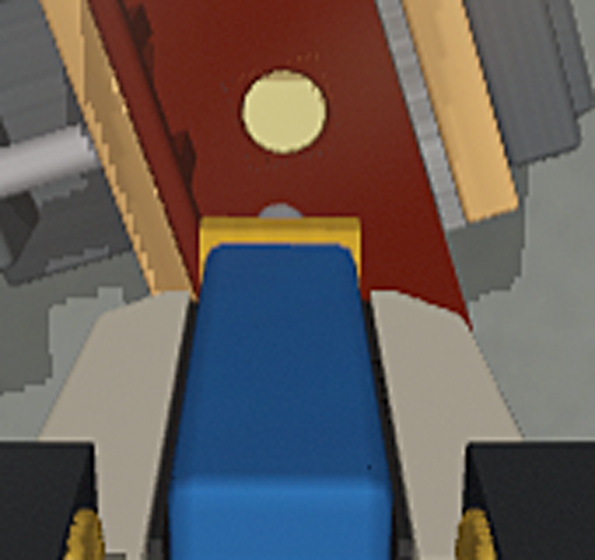

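servo_tool --series '[{"translation":[-0.08,0,0],"dr":[0,0,0],"grip":-1},{"translation":[-0.18,0,0],"dr":[0,0,0],"grip":-1},{"translation":[-0.28,-0.01,0],"dr":[0,0,0],"grip":-1},{"translation":[-0.38,-0.018,0],"dr":[0,0,0],"grip":-1},{"translation":[-0.48,-0.018,0],"dr":[0,0,0],"grip":-1},{"translation":[-0.58,-0.018,0],"dr":[0,0,0],"grip":-1},{"translation":[-0.68,-0.018,0.05],"dr":[0,0,0],"grip":-1},{"translation":[-0.75,-0.018,0.1],"dr":[0,0,0],"grip":-1},{"translation":[-0.778,-0.018,0.16],"dr":[0,0,0],"grip":-1},{"translation":[-0.778,-0.018,0.21],"dr":[0,0,0],"grip":-1}]'

```text
t: 16.3
ee_pos: [503.6, -220.6, 131.0]
tool_rot: [-0.001, 0.727, 0.687, -0.0]
force: [-0.1, 0.2, -1.1]
grip_width: 23.8
```

servo_tool --series '[{"translation":[0,0,0],"dr":[0,0,0],"grip":-1},{"translation":[0,0,0],"dr":[0,0,0],"grip":-1},{"translation":[0,0,0],"dr":[0,0,0],"grip":-1}]'

```text
t: 16.68
ee_pos: [505.0, -219.8, 134.8]
tool_rot: [0.001, 0.726, 0.688, 0.0]
force: [0.5, -0.5, -2.1]
grip_width: 24.0
```

Run:
```python
from h import *
S=sensors.read_state(); print(S['ee_pos'],S['tool_rot'],S['force'],S['wrist_torque'])
im,d,p=snap('wrist','w5')
cv2.imwrite('pics/c6.png',cv2.resize(im[200:360,230:400,::-1],None,fx=3.5,fy=3.5,interpolation=cv2.INTER_CUBIC))
```

```text
[ 505.02064318 -219.7799168   134.76311525] [6.91043184e-04 7.25968705e-01 6.87727344e-01 2.51792267e-04] [ 0.4566211  -0.50903307 -2.11696539] [-0.11880054  0.01752733  0.0080492 ]
```

View pics/c6.png

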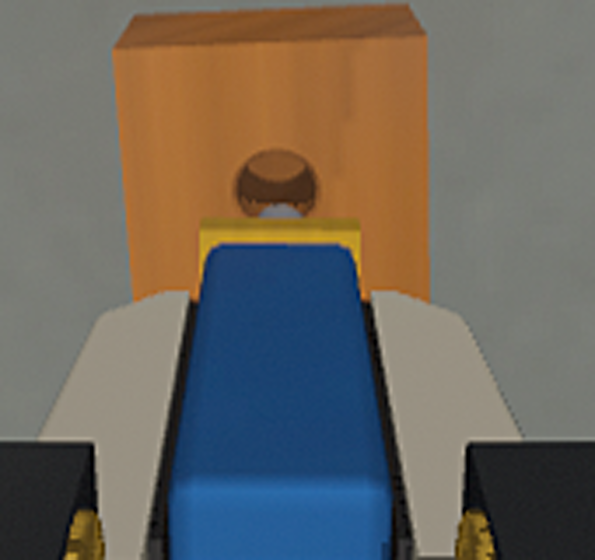

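Run:
```python
from h import *
f='w5'; c=lambda u,v:(230+u/3.5,200+v/3.5)
print('hole edges L,R,top',px(f,[c(235,190),c(318,190),c(276,150)],40))
zt=134.8-72.6
print('shank edge',px(f,[c(281,204)],zt),'shank sides',px(f,[c(258,216),c(303,216)],zt),'collar',px(f,[c(201,218),c(360,218)],zt+30))
```

```text
hole edges L,R,top [[ 496.  -219.7   40. ]
 [ 513.5 -220.7   40. ]
 [ 505.1 -211.4   40. ]]
shank edge [[ 505.8 -215.7   62.2]] shank sides [[ 501.3 -217.9   62.2]
 [ 509.9 -218.4   62.2]] collar [[ 492.8 -207.1   92.2]
 [ 519.3 -208.5   92.2]]
```

servo_tool --series '[{"translation":[0.0014,-0.0016,0],"dr":[0,0,0],"grip":-1},{"translation":[0.0014,-0.0016,0.02],"dr":[0,0,0],"grip":-1},{"translation":[0.0014,-0.0016,0.035],"dr":[0,0,0],"grip":-1},{"translation":[0.0014,-0.0016,0.05],"dr":[0,0,0],"grip":-1},{"translation":[0.0014,-0.0016,0.065],"dr":[0,0,0],"grip":-1},{"translation":[0.0014,-0.0016,0.08],"dr":[0,0,0],"grip":-1},{"translation":[0.0014,-0.0016,0.09],"dr":[0,0,0],"grip":-1},{"translation":[0.0014,-0.0016,0.096],"dr":[0,0,0],"grip":-1},{"translation":[0.0014,-0.0016,0.096],"dr":[0,0,0],"grip":-1},{"translation":[0.0014,-0.0016,0.096],"dr":[0,0,0],"grip":-1}]'

```text
t: 17.98
ee_pos: [503.9, -219.1, 85.8]
tool_rot: [0.0, 0.726, 0.688, 0.0]
force: [0.5, 0.1, -1.9]
grip_width: 24.0
```

servo_tool --series '[{"translation":[0,0,0.002],"dr":[0,0,0],"grip":-1},{"translation":[0,0,0.004],"dr":[0,0,0],"grip":-1},{"translation":[0,0,0.004],"dr":[0,0,0],"grip":-1}]'

```text
t: 18.35
ee_pos: [503.8, -219.1, 83.5]
tool_rot: [-0.0, 0.726, 0.688, -0.0]
force: [-0.7, 0.3, -1.3]
grip_width: 24.0
```

servo_tool --series '[{"translation":[0,0,0.001],"dr":[0,0,0],"grip":-1},{"translation":[0,0,0.002],"dr":[0,0,0],"grip":-1},{"translation":[0,0,0.002],"dr":[0,0,0],"grip":-1}]'

```text
t: 18.73
ee_pos: [503.8, -219.1, 82.6]
tool_rot: [0.0, 0.726, 0.688, -0.0]
force: [-0.9, -0.0, -1.4]
grip_width: 24.1
```

servo_tool --series '[{"translation":[0,0,0.001],"dr":[0,0,0],"grip":-1},{"translation":[0,0,0.001],"dr":[0,0,0],"grip":-1}]'

```text
t: 18.98
ee_pos: [503.9, -219.1, 82.6]
tool_rot: [0.0, 0.726, 0.688, 0.0]
force: [-2.8, 1.1, 4.9]
grip_width: 23.7
```

servo_tool --series '[{"translation":[0,0,0.001],"dr":[0,0,0],"grip":-1},{"translation":[0,0,0.001],"dr":[0,0,0],"grip":-1}]'

```text
t: 19.23
ee_pos: [503.9, -219.1, 82.6]
tool_rot: [0.0, 0.726, 0.688, -0.0]
force: [-5.9, 2.3, 11.2]
grip_width: 23.9
```

servo_tool --series '[{"translation":[0,0,-0.0015],"dr":[0,0,0],"grip":-1},{"translation":[0,0,-0.0015],"dr":[0,0,0],"grip":-0.3},{"translation":[0,0,-0.0015],"dr":[0,0,0],"grip":0},{"translation":[0,0,-0.0015],"dr":[0,0,0],"grip":0.5},{"translation":[0,0,-0.0015],"dr":[0,0,0],"grip":0.6},{"translation":[0,0,-0.0015],"dr":[0,0,0],"grip":0.6}]'

```text
t: 19.98
ee_pos: [503.8, -219.1, 82.3]
tool_rot: [0.0, 0.726, 0.688, -0.0]
force: [0.8, -0.1, 0.1]
grip_width: 67.9
```

servo_tool --series '[{"translation":[0,0,-0.03],"dr":[0,0,0],"grip":0.6},{"translation":[0,0,-0.1],"dr":[0,0,0],"grip":0.6},{"translation":[0,0,-0.2],"dr":[0,0,0],"grip":0.6},{"translation":[0,0,-0.3],"dr":[0,0,0],"grip":0.6},{"translation":[0,0,-0.34],"dr":[0,0,0],"grip":0.6},{"translation":[0,0,-0.34],"dr":[0,0,0],"grip":0.6},{"translation":[0,0,-0.34],"dr":[0,0,0],"grip":0.6}]'

```text
t: 20.85
ee_pos: [503.4, -218.9, 250.6]
tool_rot: [-0.001, 0.726, 0.688, -0.0]
force: [-0.2, -0.1, -0.0]
grip_width: 74.6
```

Run:
```python
from h import *
im,d,p=snap('wrist','w6')
a=cv2.resize(im[160:340,210:410,::-1],None,fx=2,fy=2); im2,_,_=snap('scene','s6')
b=cv2.resize(im2[120:220,280:480,::-1],None,fx=2,fy=2); q=np.load('pics/top0.npz')
c=np.zeros((560,400,3),np.uint8); c[:360]=a; c[360:]=b; cv2.imwrite('pics/c7.png',c)
print(sensors.read_state()['force'])
```

```text
[ 0.64340948  0.13932143 -0.18744478]
```

View pics/c7.png

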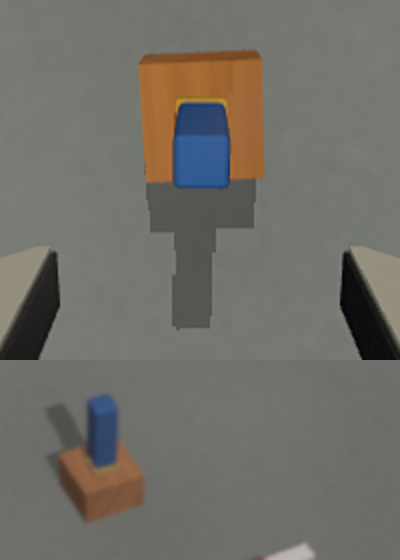

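The punch stands upright and centred in its stand (handle top near crop pixel (201,160), collar on the stand's top), and the gripper is clear of it.

```bash
python3 -c "
from h import *
print(px('w6',[(210+201/2,160+163/2)]),px('w6',[(210+201/2,160+161/2)],120))
print(ticket.hand_in())"
```

```text
[[ 503.9 -219.4  121.4]] [[ 504.  -218.9  120. ]]
the job is handed in; nothing more can be done
None
```

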